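Latch the post stand and hold the square in its corner

ROBOT

A 7-joint arm with a two-finger parallel gripper is mounted at the origin on a cart in front of the work surface, level with it; the furniture and walls round the work are solid. World frame = base frame: x ahead of the robot, y to its left, z up, the work surface at z = 0. Lengths are in m, angles in degrees, forces in N, time in s.
With the tool pointing down it reaches from about 0.4 to 0.925 m from the base axis. Payload 4.1 kg.
Tool frame: the origin (TCP) lies at the very end of the fingers, on their centre line; the grasp point (between the pads) lies 19 mm behind it; z points along the fingers, y is the line along which they close (so a half turn about z gives the same grasp; the last joint's range is limited). The gripper opens to 85 mm and grips with 20 to 120 N. Pads are 22 mm wide; open, the fingers measure 114 mm over their backs; the gripper's body (76 mm by 85 mm) begins 54 mm behind the grasp point. The pads swing forward as they close: fully open they stand 13 mm farther back than shut.
Start: joints at [57.811, 22.827, 2.584, 88.041, -1.071, 69.15, -2.905], TCP at [0.29, -0.582, 0.231] pointing down, gripper open.
Joint ranges: [-161.44, 161.44], [-28.35, 127.94], [-78.24, 83.42], [0, 140.83], [-78.03, 258.03], [13.02, 114.36], [-168.23, 168.23]. Speed limits (degrees/s): [147.25, 147.25, 180, 180, 180, 180, 180].

INTERFACE

Orientations are given as [roll, pitch, yaw] about the fixed x, y, z axes, in that order (R = Rz(yaw) Ry(pitch) Rx(roll)).
In Python, from plant import r, viewer gives the robot as it stands. The module is installed in compiled form; this text tells all that it offers.
- The arm moves only by the tool step_arm, never from a script. Its argument "increments" is a list that holds one entry, the list of rows, each a list of 7 numbers: the turn, a rotation vector about the tool's x, y, z in rad, then the shift along the tool's x, y, z in m, then the closure, from 0 (fully open) to 1 (shut). A call has exactly 8 rows; each row is the pose to reach, as a shift and turn from the pose commanded when the call began, along the tool's axes at that moment; what a row does not reach only later rows make up. A row lasts 1/8 s, in which the tool goes at most 62.5 mm and 10.7 degrees, less where a joint would pass 70% of its speed; a pose out of reach is approached as far as the arm can. A call with a gripper value outside its range is refused whole. The fingers move at their own pace and stop on an object; "squeeze" is the grip in N (left out, the last holds). Time passes only in rows, so rows that repeat a pose let the fingers close, or fill a call up. It gives the time, the measured TCP pose, the force, the opening and the grip force at its end, in the units of the state.
- r.get_state(): the state, without advancing time (a new reading comes with each control period).
- viewer.camera(name): name is "scene" or "top" or "wrist"; returns a dict with "color" (480x640x3 uint8, red, green, blue), "fx", "fy", "cx", "cy" (pixels), "dist" ([k1, k2, p1, p2, k3] as OpenCV has them; the pictures are not rectified), "rvec" (rotation vector, rad) and "tvec" (3), from world to camera coordinates, as OpenCV has them; the wrist camera has in their place "hand_eye" (4x4, takes a point from camera to tool coordinates, whose origin is the TCP and whose axes are the flange's). Camera axes: x right, y down, z forward; pixel columns grow to the right and rows downward; lengths in m; the calibration is good to about 2 mm. A picture is of the moment at which its call begins: read the wrist's pose just before it. There is no depth.
- r.sign_off(): hands the job in; it is judged then, once.
Trained networks look in the newest picture that a camera, given by its name, has taken for a name from the list of things; names that differ only in an ending like _2 or _b are one class to them, and where a whole thing is asked for, a point or a joint stands for the part that bears it (a point fixed in the world has none). Each returns a list of dicts, best first, with "score" (0 to 1); they miss things now and then, are a little off and sometimes report something else, mostly with a low value. They report only what shows in the picture. A call takes as long as a camera call. They do not tell look-alikes from the thing itself.
- viewer.look_for(camera, label): "xyz" ([x, y, z] in m, in the coordinates of the camera as it stood for that picture, good to about 4 mm: the middle of the surface that is visible of it).
The state is a dict: "time_s": time; "joint_pos": joint angles; "joint_vel": joint speeds; "joint_torque": joint torques, N m; "eef_pos": TCP position; "ee_rot": TCP orientation; "force": force on the tool from outside, world axes, zero at the start; "moment": the same for the moment, N m; "grip_width": finger opening in m; "finger_force": force on a finger pad.
Only numpy, scipy, OpenCV 4.12 (cv2) and the standard library are available. Lean on these libraries where they do the work, as an engineer would, in place of code of your own. Each camera call takes 0.05 s, during which the arm holds its last target. There are 200 camera calls.

TASK

Swing the yellow hook latch of the post stand fully closed by its red knob, until the hook is round the brass pin. Then pick up the steel square, stand it on the stand's blue base plate with the blade's back edge facing the grey post, and gently press it into the corner, without ramming it, so that its foot is flat on the plate and its blade flush on the post's front face. Finish while still gripping it and keeping that light pressure on both faces; do not let go, and leave the beaker, flask and petri dish where they stand.

Things in the scene. Friction and masses are not known exactly. Their poses are not given: they have to be found in the camera images.
- corner (a point): the inner corner of the fixed post stand: point on the line where the base plate's top (16 mm above the bench) meets the front face of the grey post, midway across that face. Axes: x points level into the post (away from where the square goes), y level along the corner line, z up. The post is 40 mm deep (x 0 to 40), 50 mm wide (y -25 to 25) and its top is 60 mm above the plate. In front of the post the clear plate runs from x = -120 to 0, y = -55 to 55 mm
- base_plate: the stand's L-shaped blue base plate, 12 mm thick on 4 mm feet, fixed to the bench; its origin lies on the bench under the plate, 35 mm in front of the post's front face (corner is at x 35, y 0, z 16 mm in this frame); same axes as the corner
- post: the stand's grey upright post with its dark foot flange and brass catch pin; fixed; same origin and axes as base_plate
- latch (a joint): angle in rad of the yellow hook latch, which swings level about an upright pin: 0 is fully closed (hook round the brass pin, against its stop), it grows as the latch opens clockwise seen from above; stop at 1.5. It stays where it is left (friction, about 1.5 N at the knob)
- latch_knob (a point): the upright red knob on the latch arm, 16 mm diameter, 40 mm tall; this point is its centre half-way up (52 mm above the bench; the knob spans 32 to 72 mm above the bench). 45 mm from the pivot. The arm below it is 14 mm wide, 8 mm thick, its top 32 mm above the bench
- latch_pivot (a point): the latch's fixed upright pivot axis, 130 mm along +y and 15 mm along +x from the corner in the corner's axes. With the latch closed the arm points along the corner's -y; open, it points towards the corner's -x, so closing pushes the knob to +x
- square_grip (a point): the steel flanged square (about 0.3 kg), at the middle of the blue part of its blade, 92 mm above its underside, the place to grip it. The blade is 32 mm (x) by 14 mm (y) and stands up to 114 mm above the underside; the blue part spans 72 to 113 mm. The foot is 40 mm wide (y), 12 mm high and reaches 94 mm behind (-x of) this point. Axes: x from the toe of the foot to the blade's outer back edge, y across the blade's 14 mm thickness, z up
- square_heel (a point): the outer corner of the square: where the plane of its underside meets the plane of the blade's back edge (+x side), mid-thickness; 16 mm along +x and 92 mm below square_grip, same axes. It comes to the corner point of the stand, x axes along each other, when the square is seated. The foot's end is set back 3 mm so that the blade touches first
- square: the same square; origin at the middle of its underside, 55 mm behind (-x of) its outer corner. The underside is polished and slides easily (friction about 0.25); pushing hard down while sliding would tilt it in the fingers
- beaker_mid (a point): glass beaker, 60 mm wide, 68 mm tall, half-way up; a bystander to leave alone
- flask_mid (a point): conical flask, 46 mm wide, 101 mm tall, half-way up; a bystander to leave alone
- petri_mid (a point): petri dish, 62 mm wide, 14 mm tall, half-way up; a bystander to leave alone
Mind the look-alikes: they are no part of the job. There is more than one size of the square; the job needs the middle-sized.

How it is judged (in metres and radians):
On the way, in this order (a step that is already met when the one before it is completed fails the run):
1. the hook latch is fully closed (value of joint latch below 0.1 rad), for 0.2 s.
2. with the latch closed, the gripped square is pressed flush on plate and post (value of joint latch below 0.1 rad and x of square_heel in the frame of corner above -0.0025 m and z of square_heel in the frame of corner below 0.0025 m and y of square_heel in the frame of corner between -0.018 and 0.018 m and angle between the z axis of square_heel and the z axis of corner, either way round below 0.025 rad and angle between the x axis of square_heel and the x axis of corner, either way round below 0.05 rad and contact force between square and post above 1 N and contact force between square and base_plate above 1 N and contact force between the fingers and square above 2 N), for 0.3 s.
At the end, for the whole second after the job is handed in: latch within 0.1 rad of closed; square's outer corner within 2.5 mm of post face and plate, 18 mm of the face's middle; upright within 0.025 rad, turned within 0.05 rad; at rest, gripped (over 2 N), pressing post and plate with 1 to 40 N each (all of step 2 and linear speed of square below 0.01 m/s and contact force between square and post below 40 N and contact force between square and base_plate below 40 N); the arm keeps its last pose, push and grip.
It fails at once if the square is rammed against the stand with more than 70 N (contact force between square and stand above 70 N).
It fails at once if the glass beaker is moved more than 30 mm (distance of beaker_mid from where it was at the start of the episode above 0.03 m).
It fails at once if the conical flask is moved more than 30 mm (distance of flask_mid from where it was at the start of the episode above 0.03 m).
It fails at once if the petri dish is moved more than 30 mm (distance of petri_mid from where it was at the start of the episode above 0.03 m).
It also fails if it takes over 61 s, if anything falls off the work surface, if the arm or the gripper's body presses on something with over 40 N, if the wrist force passes 120 N, or if a joint passes its speed limit or range.

## Working session

There is one attempt and no reset: what is moved stays moved. The work goes in short steps, Python scripts to look and compute and a tool call to move; the robot and the scene stay as the last step left them, time stands still between calls to the robot, and variables do not carry over. Pictures are saved under pics/ and viewed, at most 10 in all, crops included, and the job is handed in when it is done.

Besides the shell and the picture viewer there is one more tool, called after "Call:" as name(argument=value, ...) on one line, values as JSON. step_arm: Moves the arm, as the interface text tells. Its arguments: {"type":"object","properties":{"increments":{"type":"array"},"squeeze":{"type":"number"}},"required":["increments"]}

```bash
mkdir -p pics; cat > h.py <<'E'
import numpy as np, cv2, json
from scipy.spatial.transform import Rotation as R
from plant import r, viewer
def pose():
    s=r.get_state(); return np.array(s["eef_pos"]), R.from_euler('xyz',s["ee_rot"],degrees=True)
def shot(n,fn=None):
    p=pose(); c=viewer.camera(n)
    if fn: cv2.imwrite('pics/'+fn,cv2.cvtColor(c["color"],cv2.COLOR_RGB2BGR))
    if "rvec" in c:
        Rm=cv2.Rodrigues(np.array(c["rvec"],float))[0]; t=np.array(c["tvec"]).ravel()
        c["Rwc"]=Rm.T; c["o"]=-Rm.T@t
    else:
        H=np.array(c["hand_eye"]); c["Rwc"]=p[1].as_matrix()@H[:3,:3]; c["o"]=p[0]+p[1].as_matrix()@H[:3,3]
    c["K"]=np.array([[c["fx"],0,c["cx"]],[0,c["fy"],c["cy"]],[0,0,1.]]); c["d"]=np.array(c["dist"],float)
    return c
def world(c,x): return c["Rwc"]@np.array(x)+c["o"]
def ray(c,px):
    u=cv2.undistortPoints(np.array([[px]],float),c["K"],c["d"])[0,0]; return c["Rwc"]@np.array([u[0],u[1],1.])
def atz(c,px,z):
    d=ray(c,px); return c["o"]+d*(z-c["o"][2])/d[2]
def pix(c,w):
    rv=cv2.Rodrigues(c["Rwc"].T)[0]; t=-c["Rwc"].T@c["o"]
    return cv2.projectPoints(np.array(w,float).reshape(-1,1,3),rv,t,c["K"],c["d"])[0][:,0]
E
python3 - <<'E'
from h import *
print(r.get_state())
for n in("scene","top"):
    c=shot(n,n+'1.png'); print(n,c["o"])
    for l in("post","base_plate","latch_knob","latch","latch_pivot","square_grip","square","beaker_mid","flask_mid","petri_mid","corner"):
        try:
            for q in viewer.look_for(n,l)[:4]:
                w=world(c,q["xyz"]); print(l,round(q["score"],2),w.round(3),pix(c,w).round(0))
        except Exception as e: print(l,e)
E
```

```text
{'time_s': 0.0, 'joint_pos': array([57.81283754, 22.87431679,  2.5805507 , 88.11428168, -1.07105074,
       69.14942277, -2.90577644]), 'joint_vel': array([ 0.00765328,  0.08768359,  0.02689396, -0.0830792 ,  0.01160827,
       -0.00113487,  0.06384027]), 'joint_torque': array([-9.40325799e-05, -4.75128937e+01,  1.36475924e+00, -2.54219466e+01,
        1.16050444e-02,  9.33231931e-03,  4.45642797e-06]), 'eef_pos': array([ 0.28991147, -0.58105818,  0.2302357 ]), 'ee_rot': array([-1.79886435e+02,  8.42572154e-03,  2.65202848e+01]), 'force': array([-0.26303545,  0.74658965, -0.916924  ]), 'moment': array([-0.03825341, -0.01575674, -0.02937573]), 'finger_force': 0.0, 'grip_width': 0.08537212057942202}
scene [-0.3302589  -0.72974425  1.10800736]
post 0.96 [0.575 0.063 0.053] [[280. 216.]]
base_plate 0.71 [0.529 0.092 0.016] [[262. 230.]]
latch_knob 0.65 [0.555 0.184 0.034] [[243. 207.]]
latch 0.46 [0.561 0.177 0.032] [[246. 207.]]
latch_pivot 0.92 [0.56  0.086 0.018] [[271. 225.]]
square_grip 0.95 [ 0.493 -0.629  0.017] [[495. 374.]]
square_grip 0.87 [ 0.487 -0.193  0.013] [[336. 288.]]
s
[... 729 characters left out ...]

latch 0.6 [0.556 0.183 0.029] [[211. 237.]]
latch_pivot 0.78 [0.559 0.1   0.017] [[242. 236.]]
square_grip 0.97 [ 0.488 -0.605  0.019] [[493. 260.]]
square_grip 0.93 [ 0.477 -0.191  0.01 ] [[346. 265.]]
square_grip 0.56 [ 0.456 -0.308  0.012] [[388. 272.]]
square 0.98 [ 0.473 -0.19   0.011] [[345. 267.]]
square 0.77 [ 0.485 -0.603  0.014] [[492. 261.]]
square 0.48 [ 0.459 -0.308  0.008] [[388. 271.]]
beaker_mid 0.86 [0.675 0.344 0.042] [[155. 194.]]
flask_mid 0.7 [0.583 0.072 0.07 ] [[249. 224.]]
flask_mid 0.51 [ 0.628 -0.308  0.045] [[387. 210.]]
petri_mid 0.55 [ 0.453 -0.435  0.012] [[433. 273.]]
corner 0.79 [0.562 0.098 0.018] [[243. 235.]]
corner 0.3 [ 0.63  -0.305  0.045] [[386. 209.]]
```

```bash
python3 - <<'E'
import cv2,numpy as np
a=cv2.imread('pics/top1.png')[170:310,130:530]; cv2.imwrite('pics/topc.png',cv2.resize(a,(800,280),interpolation=cv2.INTER_CUBIC))
b=cv2.imread('pics/scene1.png')[140:420,190:550]
o=np.vstack([cv2.resize(a,(720,252),interpolation=cv2.INTER_CUBIC),cv2.resize(b,(720,560),interpolation=cv2.INTER_CUBIC)])
cv2.imwrite('pics/both.png',cv2.resize(o,None,fx=.735,fy=.735,interpolation=cv2.INTER_AREA))
E
```

```text
(no output)
```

View pics/topc.png

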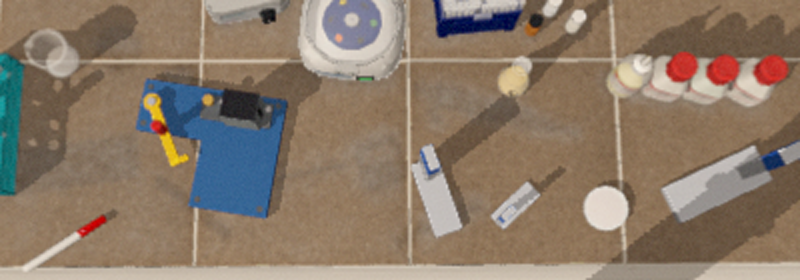

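View pics/scene1.png

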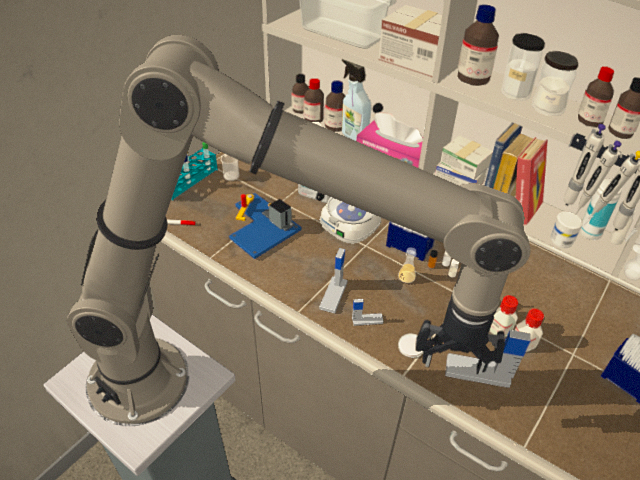

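The pictures show the stand at top-crop (240,150), with the yellow latch open: pivot (152,100), knob (157,127). Three squares could be taken for the target: top px (345,267) with foot about 115 mm, (388,271) with about 68 mm, and (492,261) with about 150 mm. I choose the middle-sized one at (345,267) and will check it from close by.

```bash
cat >> h.py <<'E'
def inc(p,yaw,base=None):
    """increment (rotvec,shift) tool axes to reach TCP p, tool down with yaw deg"""
    P,Q=base or pose(); T=R.from_euler('xyz',[180,0,yaw],degrees=True)
    return np.r_[(Q.inv()*T).as_rotvec(),Q.inv().apply(np.array(p)-P)].round(4).tolist()
E
python3 - <<'E'
from h import *
c=shot("wrist","w0.png"); print(np.array(c["hand_eye"]).round(3),c["fx"],c["dist"],c["o"])
print(inc([0.42,-0.2,0.33],50), inc([0.45,0.08,0.33],82))
E
```

```text
[[-0.    -0.956 -0.293  0.074]
 [ 1.    -0.     0.    -0.001]
 [-0.    -0.293  0.956 -0.143]
 [ 0.     0.     0.     1.   ]] 421.68017862655506 [0.00361523 0.         0.         0.         0.        ] [ 0.35622732 -0.54773904  0.37442843]
[0.0002, 0.0, -0.4098, 0.2865, -0.2835, -0.0987] [0.0002, 0.0001, -0.9683, 0.4384, -0.5207, -0.0987]
```

Call:
step_arm(increments=[[[0,0,-0.06,0.04,-0.04,-0.02,0.4],[0,0,-0.12,0.08,-0.08,-0.04,0.7],[0,0,-0.18,0.12,-0.12,-0.06,1],[0,0,-0.24,0.16,-0.16,-0.08,1],[0,0,-0.3,0.2,-0.2,-0.1,1],[0,0,-0.36,0.245,-0.245,-0.1,1],[0,0,-0.41,0.286,-0.284,-0.1,1],[0,0,-0.41,0.286,-0.284,-0.1,1]]])

```text
time_s: 2.25
eef_pos: [0.4212, -0.1947, 0.3319]
ee_rot: [179.9, -0.1, 50.6]
force: [-0.0, -1.1, -0.1]
grip_width: 0.0002
finger_force: 0.0
```

```bash
python3 - <<'E'
from h import *
c=shot("wrist","w1.png"); np.save('w1.npy',c,allow_pickle=True); print(pose()[0],c["o"])
for l in("square_grip","square","square_heel"):
  for q in viewer.look_for("wrist",l)[:3]:
    w=world(c,q["xyz"]); print(l,round(q["score"],2),w.round(3),pix(c,w).round(0))
print(inc([0.45,0.08,0.33],82))
E
```

```text
[ 0.42002309 -0.19790412  0.33170601] [ 0.46751556 -0.13652372  0.47513347]
square_grip 0.76 [ 0.48  -0.191  0.012] [[356. 141.]]
square_grip 0.56 [ 0.451 -0.298  0.009] [[392. 230.]]
square_grip 0.56 [ 0.494 -0.608  0.016] [[564. 391.]]
square 0.73 [ 0.452 -0.294  0.01 ] [[391. 228.]]
square 0.63 [ 0.488 -0.612  0.021] [[564. 399.]]
square 0.58 [ 0.476 -0.189  0.01 ] [[351. 142.]]
square_heel 0.89 [ 0.479 -0.188  0.013] [[353. 140.]]
square_heel 0.76 [ 0.491 -0.61   0.014] [[562. 393.]]
square_heel 0.63 [ 0.452 -0.296  0.008] [[392. 229.]]
[-0.0, 0.0006, -0.5609, 0.2352, -0.1574, 0.0011]
```

View pics/w1.png

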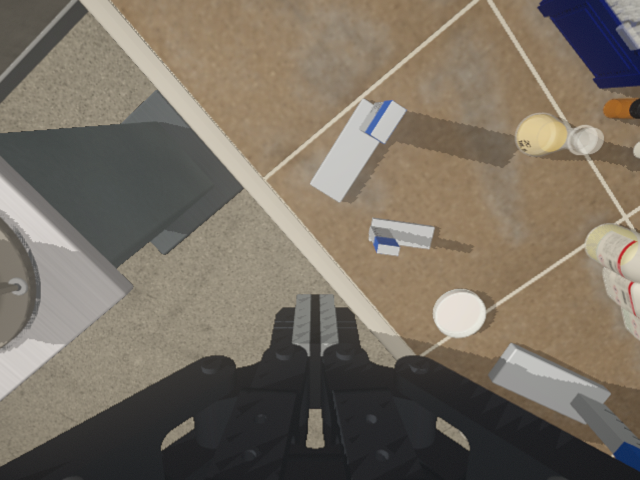

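Call:
step_arm(increments=[[[0,0,-0.1,0.03,-0.02,0,1],[0,0,-0.2,0.07,-0.05,0,1],[0,0,-0.3,0.12,-0.08,0,1],[0,0,-0.4,0.17,-0.11,0,1],[0,0,-0.5,0.21,-0.14,0,1],[0,0,-0.56,0.235,-0.157,0,1],[0,0,-0.56,0.235,-0.157,0,1],[0,0,-0.56,0.235,-0.157,0,1]]])

```text
time_s: 3.45
eef_pos: [0.4502, 0.0792, 0.331]
ee_rot: [-180.0, 0.1, 81.9]
force: [0.7, -0.6, -0.0]
grip_width: -0.0001
finger_force: 0.0
```

```bash
python3 - <<'E'
from h import *
c1=np.load('w1.npy',allow_pickle=True).item()
a,b,d=[atz(c1,p,.012) for p in((311,184),(338,201),(362,99))]
print(a,b,d,'wid',np.linalg.norm(a-b),'len',np.linalg.norm(a-d),'yaw',np.degrees(np.arctan2(*(d-a)[[1,0]])))
c=shot("wrist","w2.png"); np.save('w2.npy',c,allow_pickle=True); print(pose()[0],c["o"],pose()[1].as_euler('xyz',degrees=True))
for l in("post","base_plate","latch_knob","latch","beaker_mid"):
  for q in viewer.look_for("wrist",l)[:3]:
    w=world(c,q["xyz"]); print(l,round(q["score"],2),w.round(3),pix(c,w).round(0))
E
```

```text
[ 0.41347821 -0.19643781  0.012     ] [ 0.42461574 -0.23041135  0.012     ] [ 0.51152477 -0.16137255  0.012     ] wid 0.035752567234655495 len 0.10412828940485369 yaw 19.67902369211274
[0.45024109 0.07902262 0.33100409] [0.45992963 0.15388607 0.4740108 ] [-1.79974578e+02  5.66412418e-02  8.18873891e+01]
post 0.56 [0.58  0.085 0.074] [[451. 163.]]
base_plate 0.55 [0.545 0.113 0.013] [[400. 135.]]
latch_knob 0.78 [0.556 0.185 0.035] [[410.  58.]]
latch 0.7 [0.559 0.185 0.031] [[411.  59.]]
```

View pics/w2.png

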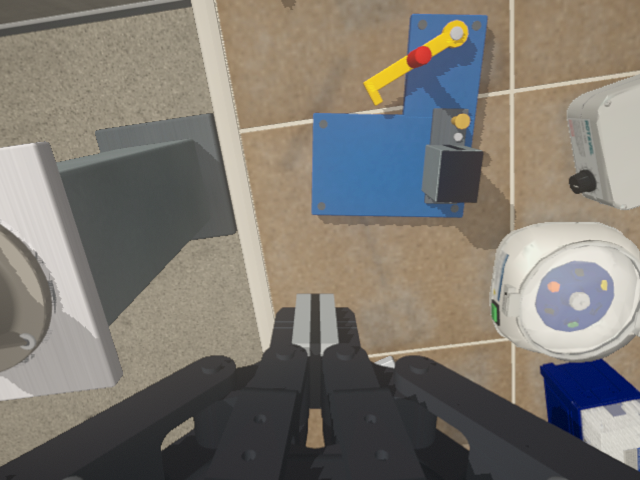

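```bash
python3 - <<'E'
import cv2
a=cv2.imread('pics/w2.png')[5:225,300:500]; cv2.imwrite('pics/w2c.png',cv2.resize(a,(545,600),interpolation=cv2.INTER_CUBIC))
E
```

```text
(no output)
```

View pics/w2c.png

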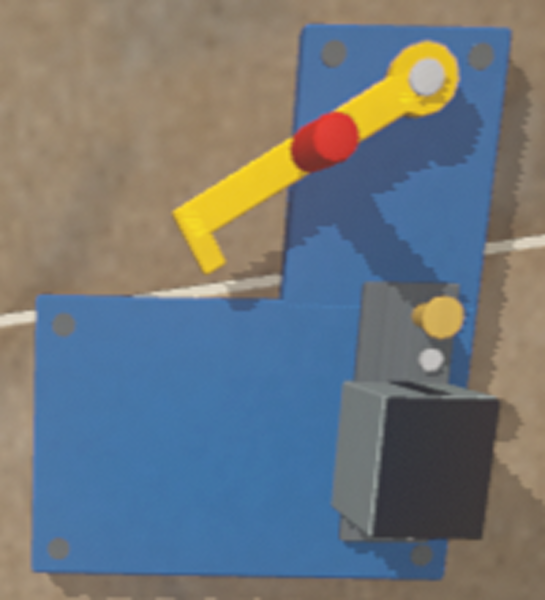

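```bash
python3 - <<'E'
from h import *
from scipy.optimize import least_squares
c=np.load('w2.npy',allow_pickle=True).item()
P=np.array([(-120,55,16,38,295),(-120,-55,16,33,571),(0,25,76,387,397),(0,-25,76,376,537),(40,25,76,497,399),(40,-25,76,485,540),(0,25,16,345,383),(0,-25,16,333,507)],float)
px=P[:,3:]/2.7255+[300,5]
def W(q,L): return np.c_[(R.from_euler('z',q[2]).apply(L*[1,1,0]/1000)+[q[0],q[1],0])[:,:2],L[:,2]/1000]
f=lambda q:(pix(c,W(q,P[:,:3]))-px).ravel()
s=least_squares(f,[.56,.09,-.1],loss='soft_l1'); q=s.x
print(q,np.degrees(q[2]),f(q).reshape(-1,2).round(1)); np.save('stand.npy',q)
piv=W(q,np.array([[15,130,40.]]))[0]; print('pivot',piv,pix(c,piv), 'img',(300+428/2.7255,5+76/2.7255))
k=atz(c,(300+340/2.7255,5+137/2.7255),.072); k2=atz(c,(300+312/2.7255,5+150/2.7255),.032); print('knob',k,k2)
d=R.from_euler('z',-q[2]).apply(k-piv); print(d, np.linalg.norm(d[:2]),'th',np.arctan2(-d[0],-d[1]))
E
```

```text
[ 0.5674814   0.07431164 -0.16019713] -9.178619516547405 [[-0.  -0.2]
 [-0.   0.9]
 [ 0.4 -0.5]
 [-1.2  0.9]
 [ 3.1 -0.4]
 [ 0.2  0.6]
 [-0.5 -0.9]
 [-0.5 -0. ]]
pivot [0.60302601 0.20025441 0.04      ] [[459.54172324  32.68665344]] img (457.03540634745923, 32.88479178132453)
knob [0.56148458 0.1830167  0.072     ] [0.56145235 0.18304641 0.032     ]
[-0.03825988 -0.02364339  0.032     ] 0.04497586479725985 th 1.0172696474952525
```

```bash
python3 - <<'E'
from h import *
print(inc([.5615,.183,.13],81),inc([.5615,.183,.042],81))
E
```

```text
[-0.0, 0.0003, 0.0173, 0.1174, 0.096, 0.2012] [-0.0, 0.0003, 0.0173, 0.1174, 0.096, 0.2892]
```

Call:
step_arm(increments=[[[0,0,0,0.03,0.024,0.03,0.8],[0,0,0.01,0.06,0.048,0.07,0.6],[0,0,0.017,0.09,0.072,0.11,0.55],[0,0,0.017,0.117,0.096,0.15,0.55],[0,0,0.017,0.117,0.096,0.19,0.55],[0,0,0.017,0.117,0.096,0.22,0.55],[0,0,0.017,0.117,0.096,0.22,0.55],[0,0,0.017,0.117,0.096,0.22,0.55]]])

```text
time_s: 4.75
eef_pos: [0.5622, 0.184, 0.1126]
ee_rot: [179.9, -0.1, 81.1]
force: [1.0, 0.2, 0.3]
grip_width: 0.0384
finger_force: 0.0
```

```bash
python3 - <<'E'
from h import *
q=np.load('stand.npy'); print(r.get_state()["grip_width"])
c=shot("wrist","w3.png")
piv=np.array([.60303,.20025])
print(inc([.5615,.183,.042],81))
for th,o in((1.0,5),(1.0,11),(.8,11),(.6,11),(.4,11),(.2,11),(0,11),(0,14)):
    l=R.from_euler('z',q[2]).apply([-.045*np.sin(th)+o/1000,-.045*np.cos(th),0])[:2]+piv
    print(th,inc([*l,.042],81))
E
```

```text
0.03835163536232211
[0.0028, -0.0013, 0.0016, -0.0014, -0.001, 0.0711]
1.0 [0.0028, -0.0013, 0.0016, -0.002, 0.0044, 0.0711]
1.0 [0.0028, -0.0013, 0.0016, -0.0021, 0.0104, 0.0711]
0.8 [0.0028, -0.0013, 0.0016, -0.0091, 0.0159, 0.0711]
0.6 [0.0028, -0.0013, 0.0016, -0.015, 0.0228, 0.0711]
0.4 [0.0028, -0.0013, 0.0016, -0.0193, 0.0306, 0.0711]
0.2 [0.0028, -0.0013, 0.0016, -0.022, 0.0392, 0.0712]
0 [0.0028, -0.0013, 0.0016, -0.0229, 0.0481, 0.0712]
0 [0.0028, -0.0013, 0.0016, -0.023, 0.0511, 0.0712]
```

View pics/w3.png

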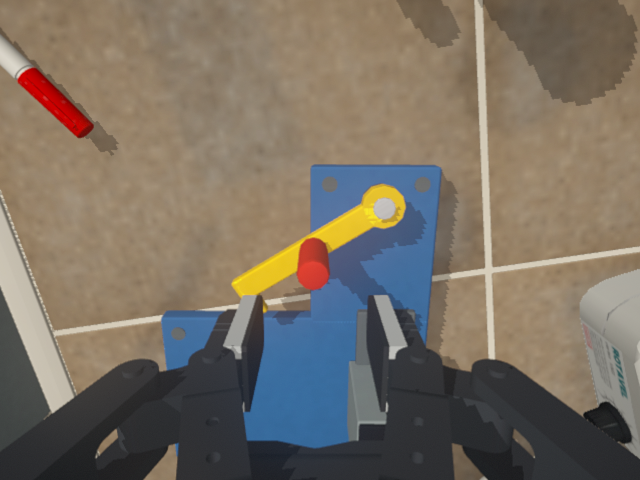

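The fingers (columns 250 to 385) straddle the red knob at (313,262), and the pivot at (385,208) is clear. I'll go down and sweep.

Call:
step_arm(increments=[[[0.003,-0.001,0,-0.001,-0.001,0.025,0.55],[0.003,-0.001,0,-0.001,-0.001,0.05,0.55],[0.003,-0.001,0,-0.001,-0.001,0.071,0.55],[0.003,-0.001,0,-0.002,0.004,0.071,0.55],[0.003,-0.001,0,-0.002,0.01,0.071,0.55],[0.003,-0.001,0,-0.009,0.016,0.071,0.55],[0.003,-0.001,0,-0.015,0.023,0.071,0.55],[0.003,-0.001,0,-0.019,0.031,0.071,0.55]]])

```text
time_s: 5.8
eef_pos: [0.5878, 0.158, 0.0402]
ee_rot: [-179.7, 0.3, 81.1]
force: [-4.3, -1.0, 0.6]
grip_width: 0.0385
finger_force: 2.0
```

Call:
step_arm(increments=[[[0,0,0,-0.001,0.004,0,0.55],[0,0,0,-0.003,0.008,0,0.55],[0,0,0,-0.003,0.012,0,0.55],[0,0,0,-0.004,0.015,0,0.55],[0,0,0,-0.004,0.017,0,0.55],[0,0,0,-0.004,0.02,0,0.55],[0,0,0,-0.004,0.022,0,0.55],[0,0,0,-0.004,0.022,0,0.55]]])

```text
time_s: 6.8
eef_pos: [0.6067, 0.1536, 0.0401]
ee_rot: [-179.5, 0.2, 81.2]
force: [-9.0, -0.3, 5.3]
grip_width: 0.0387
finger_force: 4.5
```

Call:
step_arm(increments=[[[0,0,0,0,-0.006,0,0.55],[0,0,0,0,-0.012,0,0.55],[0,0,0,0,-0.012,-0.03,0.5],[0,0,0,0,-0.012,-0.07,0.3],[0,0,0,0,-0.02,-0.12,0.1],[0,0,0,-0.04,-0.05,-0.18,0],[0,0,0,-0.08,-0.09,-0.23,0],[0,0,0,-0.12,-0.1,-0.23,0]]])

```text
time_s: 7.8
eef_pos: [0.4945, 0.0519, 0.2736]
ee_rot: [179.8, -0.0, 81.4]
force: [0.5, -1.9, -0.5]
grip_width: 0.0855
finger_force: 0.0
```

```bash
python3 - <<'E'
from h import *
c=shot("wrist","w4.png"); np.save('w4.npy',c,allow_pickle=True)
piv=np.array([.60303,.20025]); q=np.load('stand.npy')
k=R.from_euler('z',q[2]).apply([0,-.045,0])[:2]+piv
print(r.get_state()["eef_pos"],'knob closed px',pix(c,[*k,.072]))
for l in("latch_knob","latch"):
  for t in viewer.look_for("wrist",l)[:2]:
    w=world(c,t["xyz"]); print(l,round(t["score"],2),w.round(3),pix(c,w).round(0))
print(inc([.44,-.20,.27],20))
E
```

```text
[0.49146649 0.04215825 0.27445462] knob closed px [[427.73501959  47.59174738]]
latch_knob 0.7 [0.591 0.154 0.035] [[410.  57.]]
latch 0.57 [0.594 0.153 0.033] [[414.  58.]]
[0.0035, 0.0015, 1.0609, -0.2529, -0.0138, 0.0028]
```

View pics/w4.png

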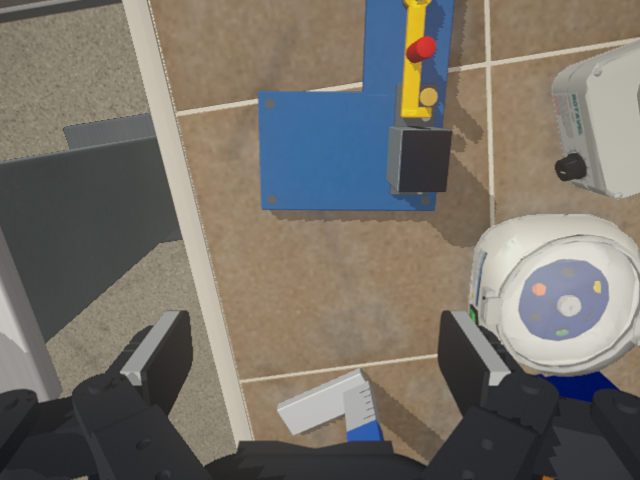

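The hook is round the brass pin at (429,97), and the knob at (423,48) is where the model puts it when closed. Now the square.

Call:
step_arm(increments=[[[0,0,0.16,-0.04,-0.002,0,0],[0,0,0.32,-0.08,-0.004,0,0],[0,0,0.48,-0.12,-0.006,0,0],[0,0,0.64,-0.16,-0.008,0,0],[0,0,0.8,-0.2,-0.01,0,0],[0,0,0.95,-0.23,-0.014,0,0],[0.003,0.001,1.06,-0.253,-0.014,0,0],[0.003,0.001,1.06,-0.253,-0.014,0,0]]])

```text
time_s: 8.95
eef_pos: [0.4414, -0.1981, 0.2701]
ee_rot: [-179.8, 0.2, 20.4]
force: [0.1, -0.3, 0.2]
grip_width: 0.0854
finger_force: 0.0
```

```bash
python3 - <<'E'
from h import *
c=shot("wrist","w5.png"); np.save('w5.npy',c,allow_pickle=True)
print(r.get_state()["eef_pos"],r.get_state()["ee_rot"],c["o"])
a=pix(c,[.487,-.18,.03])[0]; print(a)
x,y=[int(v) for v in a]; x0=max(0,x-150);y0=max(0,y-120)
im=cv2.imread('pics/w5.png')[y0:y0+240,x0:x0+300]; print(x0,y0,im.shape)
cv2.imwrite('pics/w5c.png',cv2.resize(im,None,fx=2.5,fy=2.5,interpolation=cv2.INTER_CUBIC))
E
```

```text
[ 0.44174313 -0.19646663  0.27022879] [-179.74398677    0.18811268   20.52414391] [ 0.51128175 -0.17190196  0.41292005]
[315.27873037 135.77685507]
165 15 (240, 300, 3)
```

View pics/w5c.png

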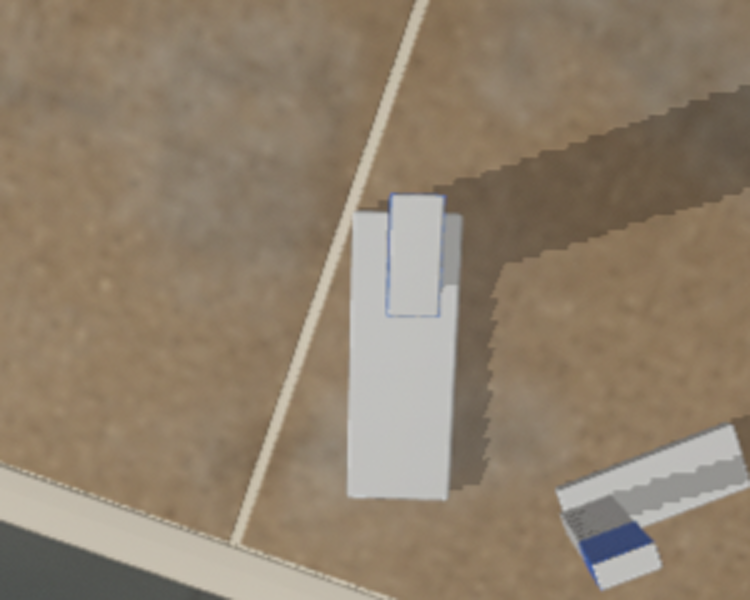

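```bash
python3 - <<'E'
from h import *
from scipy.optimize import least_squares
c=np.load('w5.npy',allow_pickle=True).item()
P=np.array([(-3,20,12,353,212),(-3,-20,12,462,214),(-110,20,12,347,497),(-110,-20,12,447,499),(0,7,114,390,194),(0,-7,114,445,196),(-32,7,114,387,316),(-32,-7,114,440,317)],float)
px=P[:,3:]/2.5+[165,15]
def W(q,L): return np.c_[(R.from_euler('z',q[2]).apply(L*[1,1,0]/1000)+[q[0],q[1],0])[:,:2],L[:,2]/1000]
f=lambda q:(pix(c,W(q,P[:,:3]))-px).ravel()
q=least_squares(f,[.51,-.17,.34],loss='soft_l1').x
print(q,np.degrees(q[2]),f(q).reshape(-1,2).round(1)); np.save('sq.npy',q)
g=W(q,np.array([[-16,0,92.]]))[0]; print('grip',g); yaw=np.degrees(q[2])
for z in(.17,.073): print(inc([g[0],g[1],z],yaw))
E
```

```text
[ 0.52246798 -0.17907855  0.32766959] 18.77408474030388 [[-0.4 -0.7]
 [ 0.2 -0.3]
 [-0.3  0.2]
 [ 0.5  0.5]
 [ 0.7  0.1]
 [-0.5 -0.1]
 [ 0.4  0. ]
 [-0.6  0.2]]
grip [ 0.50731926 -0.18422795  0.092     ]
[-0.0044, 0.0034, 0.0305, 0.066, 0.012, 0.1]
[-0.0044, 0.0034, 0.0305, 0.0664, 0.0124, 0.197]
```

Call:
step_arm(increments=[[[-0.002,0.002,0.015,0.03,0.006,0.04,0],[-0.004,0.003,0.03,0.066,0.012,0.08,0],[-0.004,0.003,0.03,0.066,0.012,0.1,0],[-0.004,0.003,0.03,0.066,0.012,0.125,0],[-0.004,0.003,0.03,0.066,0.012,0.15,0],[-0.004,0.003,0.03,0.066,0.012,0.175,0],[-0.004,0.003,0.03,0.066,0.012,0.197,0],[-0.004,0.003,0.03,0.066,0.012,0.197,0]]])

```text
time_s: 10.0
eef_pos: [0.5054, -0.1825, 0.0719]
ee_rot: [-179.8, 0.2, 18.9]
force: [-1.1, -0.3, -0.1]
grip_width: 0.0854
finger_force: 0.0
```

```bash
python3 - <<'E'
from h import *
s=r.get_state();print(s["ee_rot"]); q=np.load('sq.npy'); print(inc([.5073,-.1842,.073],np.degrees(q[2])))
E
```

```text
[-1.79836851e+02  1.62339706e-01  1.89169643e+01]
[-0.0028, 0.0028, 0.0025, 0.0012, 0.0022, -0.0011]
```

Call:
step_arm(increments=[[[-0.003,0.003,0.002,0.001,0.002,-0.001,0],[-0.003,0.003,0.002,0.001,0.002,-0.001,0.4],[-0.003,0.003,0.002,0.001,0.002,-0.001,0.7],[-0.003,0.003,0.002,0.001,0.002,-0.001,1],[-0.003,0.003,0.002,0.001,0.002,-0.001,1],[-0.003,0.003,0.002,0.001,0.002,-0.001,1],[-0.003,0.003,0.002,0.001,0.002,-0.001,1],[-0.003,0.003,0.002,0.001,0.002,-0.001,1]]], squeeze=70)

```text
time_s: 11.0
eef_pos: [0.5076, -0.1867, 0.0745]
ee_rot: [179.8, -0.1, 18.6]
force: [-0.6, 0.4, 0.4]
grip_width: 0.0132
finger_force: 69.7
```

```bash
python3 - <<'E'
from h import *
p,Q=pose(); np.savez('grip.npz',p=p,Q=Q.as_quat()); print(p,Q.as_euler('xyz',degrees=True),r.get_state()["force"])
q=np.load('sq.npy'); s=np.load('stand.npy')
# square frame at grip (heel): origin q[:2],z0, yaw; tool relative
Rs=R.from_euler('z',q[2]); off=Rs.inv().apply(p-[q[0],q[1],0]); rel=Rs.inv()*Q
print('off',off,rel.as_euler('xyz',degrees=True)); np.savez('rel.npz',off=off,rel=rel.as_quat())
C=np.array([s[0],s[1],.016]);Rc=R.from_euler('z',s[2])
for d in([0,0,.12],[-.02,0,.09],[-.015,0,.006]):
    T=C+Rc.apply(np.array(d)+off); M=Rc*rel
    print(d,T.round(4),(Q.inv()*M).as_rotvec().round(4).tolist(),Q.inv().apply(T-p).round(4).tolist())
E
```

```text
[ 0.50758034 -0.18674298  0.07448293] [ 1.79800160e+02 -1.20165762e-01  1.85556793e+01] [-0.64153062  0.41199778  0.44165019]
off [-0.01656225 -0.00246524  0.07448293] [ 1.79800160e+02 -1.20165762e-01 -2.18405488e-01]
[0, 0, 0.12] [0.5507 0.0745 0.2105] [-0.001, -0.0017, 0.4879] [0.1243, -0.2335, -0.1366]
[-0.02, 0, 0.09] [0.531  0.0777 0.1805] [-0.001, -0.0017, 0.4879] [0.1066, -0.2429, -0.1066]
[-0.015, 0, 0.006] [0.5359 0.0769 0.0965] [-0.001, -0.0017, 0.4879] [0.1108, -0.2409, -0.0226]
```

Call:
step_arm(increments=[[[0,0,0,0,0,-0.03,1],[0,0,0,0,0,-0.07,1],[0,0,0.08,0.015,-0.035,-0.107,1],[0,0,0.17,0.035,-0.08,-0.107,1],[0,0,0.26,0.055,-0.125,-0.107,1],[0,0,0.35,0.075,-0.17,-0.107,1],[0,0,0.43,0.093,-0.212,-0.107,1],[-0.001,-0.002,0.488,0.107,-0.243,-0.107,1]]])

```text
time_s: 12.0
eef_pos: [0.5307, 0.0802, 0.1801]
ee_rot: [179.8, -0.1, -9.4]
force: [0.3, -0.8, -2.6]
grip_width: 0.0131
finger_force: 68.9
```

Call:
step_arm(increments=[[[0,0,0,0,0,0.01,1],[0,0,0,0,0,0.02,1],[0,0,0,0,0,0.03,1],[0,0,0,0,0,0.04,1],[0,0,0,0,0,0.045,1],[0,0,0,0,0,0.05,1],[0,0,0,0,0,0.05,1],[0,0,0,0,0,0.05,1]]])

```text
time_s: 13.0
eef_pos: [0.5318, 0.0778, 0.1312]
ee_rot: [179.8, -0.2, -9.4]
force: [0.9, 0.3, -3.0]
grip_width: 0.0129
finger_force: 69.1
```

```bash
cat >> h.py <<'E'
def togo(d):
    z=np.load('rel.npz'); s=np.load('stand.npy'); p,Q=pose(); off=z['off']; rel=R.from_quat(z['rel'])
    Rc=R.from_euler('z',s[2]); C=np.array([s[0],s[1],.016])
    T=C+Rc.apply(np.array(d)+off)
    S=Q*rel.inv(); h=Rc.inv().apply(p-S.apply(off)-C)
    print('heel est (corner)',h.round(4),'rot',(Rc.inv()*S).as_euler('xyz',degrees=True).round(2),'F corner',Rc.inv().apply(r.get_state()["force"]).round(1))
    print(d,(Q.inv()*(Rc*rel)).as_rotvec().round(4).tolist(),Q.inv().apply(T-p).round(4).tolist())
E
python3 - <<'E'
from h import *
togo([-.02,0,.006])
c=shot("wrist","w6.png"); c2=shot("scene","s6.png")
im=cv2.imread('pics/s6.png')[150:300,190:390]; a=cv2.imread('pics/w6.png')
cv2.imwrite('pics/c6.png',np.vstack([cv2.resize(a,(400,300)),cv2.resize(im,(400,300),interpolation=cv2.INTER_CUBIC)]))
E
```

```text
heel est (corner) [-0.0192  0.0002  0.0407] rot [ 0.01 -0.03 -0.  ] F corner [ 0.9  0.5 -3. ]
[-0.02, 0, 0.006] [-0.0001, -0.0006, -0.0001] [-0.0008, 0.0001, 0.0347]
```

View pics/c6.png

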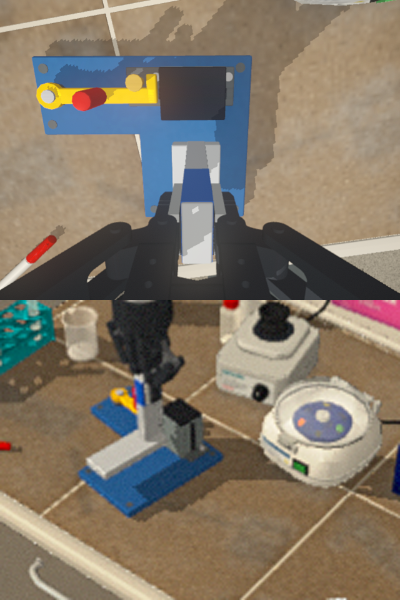

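Held upright (weight reading −3 N) and centred in front of the post, latch still closed. Lowering.

Call:
step_arm(increments=[[[0,0,0,0,0,0.008,1],[0,0,0,0,0,0.016,1],[0,0,0,0,0,0.024,1],[0,0,0,0,0,0.03,1],[0,0,0,0,0,0.034,1],[0,0,0,0,0,0.036,1],[0,0,0,0,0,0.037,1],[0,0,0,0,0,0.037,1]]])

```text
time_s: 14.1
eef_pos: [0.5316, 0.0776, 0.094]
ee_rot: [179.8, -0.1, -9.4]
force: [-0.1, -0.0, -3.0]
grip_width: 0.0129
finger_force: 69.2
```

```bash
python3 - <<'E'
from h import *
togo([-.02,0,0])
E
```

```text
heel est (corner) [-0.0193  0.      0.0035] rot [-0.   -0.01 -0.  ] F corner [-0.1 -0.  -3. ]
[-0.02, 0, 0] [0.0, -0.0002, -0.0] [-0.0007, 0.0, 0.0035]
```

Call:
step_arm(increments=[[[0,0,0,0,0,0.0005,1],[0,0,0,0,0,0.001,1],[0,0,0,0,0,0.0015,1],[0,0,0,0,0,0.002,1],[0,0,0,0,0,0.0025,1],[0,0,0,0,0,0.003,1],[0,0,0,0,0,0.003,1],[0,0,0,0,0,0.003,1]]])

```text
time_s: 15.1
eef_pos: [0.5315, 0.0776, 0.0908]
ee_rot: [179.8, -0.1, -9.4]
force: [-0.1, -0.2, -2.7]
grip_width: 0.0132
finger_force: 69.2
```

```bash
python3 - <<'E'
from h import *
togo([-.02,0,0])
E
```

```text
heel est (corner) [-0.0195 -0.0001  0.0003] rot [-0.01  0.01 -0.01] F corner [-0.1 -0.2 -2.7]
[-0.02, 0, 0] [0.0001, 0.0002, -0.0001] [-0.0005, -0.0001, 0.0003]
```

Just above the plate. Lower in tiny steps to touch.

Call:
step_arm(increments=[[[0,0,0,0,0,0.0003,1],[0,0,0,0,0,0.0006,1],[0,0,0,0,0,0.0009,1],[0,0,0,0,0,0.0012,1],[0,0,0,0,0,0.0015,1],[0,0,0,0,0,0.0018,1],[0,0,0,0,0,0.002,1],[0,0,0,0,0,0.002,1]]])

```text
time_s: 16.1
eef_pos: [0.5318, 0.0778, 0.0904]
ee_rot: [179.8, -0.2, -9.4]
force: [-2.9, -0.4, 10.8]
grip_width: 0.0135
finger_force: 71.2
```

```bash
python3 - <<'E'
from h import *
togo([0,0,0]); print(r.get_state()["moment"])
E
```

```text
heel est (corner) [-0.0191  0.0001 -0.    ] rot [-0.03 -0.03 -0.01] F corner [-2.8 -0.8 10.8]
[0, 0, 0] [0.0005, -0.0006, -0.0001] [0.0192, 0.0001, 0.0]
[-0.27179028  0.95545357  0.03071528]
```

Call:
step_arm(increments=[[[0,0,0,0,0,-0.0005,1],[0,0,0,0,0,-0.001,1],[0,0,0,0.002,0,-0.001,1],[0,0,0,0.005,0,-0.001,1],[0,0,0,0.008,0,-0.001,1],[0,0,0,0.011,0,-0.001,1],[0,0,0,0.014,0,-0.001,1],[0,0,0,0.015,0,-0.001,1]]])

```text
time_s: 17.1
eef_pos: [0.5461, 0.0759, 0.0904]
ee_rot: [179.8, -0.1, -9.4]
force: [-4.5, 1.2, 7.3]
grip_width: 0.0133
finger_force: 70.4
```

```bash
python3 - <<'E'
from h import *
togo([0,0,0]); print(r.get_state()["moment"])
E
```

```text
heel est (corner) [-0.0049  0.0006 -0.0001] rot [ 0.02  0.06 -0.01] F corner [-4.6  0.5  7.3]
[0, 0, 0] [-0.0004, 0.001, -0.0001] [0.0048, 0.0006, -0.0]
[ 0.05415426  0.98828218 -0.02509465]
```

Call:
step_arm(increments=[[[0,0,0,0.0005,0,-0.0002,1],[0,0,0,0.001,0,-0.0003,1],[0,0,0,0.0015,0,-0.0003,1],[0,0,0,0.002,0,-0.0003,1],[0,0,0,0.0025,0,-0.0003,1],[0,0,0,0.003,0,-0.0003,1],[0,0,0,0.0035,0,-0.0003,1],[0,0,0,0.004,0,-0.0003,1]]])

```text
time_s: 18.1
eef_pos: [0.5496, 0.0751, 0.0905]
ee_rot: [179.8, -0.0, -9.4]
force: [-4.7, 1.1, 7.2]
grip_width: 0.0134
finger_force: 70.4
```

```bash
python3 - <<'E'
from h import *
togo([0,0,0]); print(r.get_state()["moment"])
E
```

```text
heel est (corner) [-0.0013  0.0004 -0.    ] rot [0.01 0.09 0.  ] F corner [-4.8  0.3  7.2]
[0, 0, 0] [-0.0001, 0.0016, 0.0001] [0.0012, 0.0004, -0.0]
[ 0.08406531  1.041361   -0.01058651]
```

Call:
step_arm(increments=[[[0,0,0,0.0004,0,0,1],[0,0,0,0.0008,0,0,1],[0,0,0,0.0012,0,0,1],[0,0,0,0.0016,0,0,1],[0,0,0,0.002,0,0,1],[0,0,0,0.0024,0,0,1],[0,0,0,0.0028,0,0,1],[0,0,0,0.003,0,0,1]]])

```text
time_s: 19.1
eef_pos: [0.5498, 0.0751, 0.0905]
ee_rot: [179.7, 0.3, -9.4]
force: [-11.5, 0.8, 13.2]
grip_width: 0.0133
finger_force: 71.2
```

```bash
python3 - <<'E'
from h import *
togo([0,0,0]); print(r.get_state()["moment"])
E
```

```text
heel est (corner) [-0.0015  0.0003 -0.0001] rot [-0.09  0.41  0.04] F corner [-11.5  -1.   13.2]
[0, 0, 0] [0.0016, 0.0071, 0.0008] [0.001, 0.0004, 0.0]
[ 0.19200264  2.19725004 -0.02908687]
```

Call:
step_arm(increments=[[[0,0.002,0,0,0,0,1],[0,0.004,0,0,0,-0.0001,1],[0,0.006,0,0,0,-0.0002,1],[0,0.006,0,0,0,-0.0002,1],[0,0.006,0,0,0,-0.0002,1],[0,0.006,0,0,0,-0.0002,1],[0,0.006,0,0,0,-0.0002,1],[0,0.006,0,0,0,-0.0002,1]]])

```text
time_s: 20.1
eef_pos: [0.5498, 0.0751, 0.0904]
ee_rot: [179.7, -0.0, -9.4]
force: [-9.4, 1.0, 11.9]
grip_width: 0.0132
finger_force: 71.1
```

```bash
python3 - <<'E'
from h import *
togo([0,0,0]); print(r.get_state()["moment"])
c=shot("wrist","w7.png"); c2=shot("scene","s7.png")
im=cv2.imread('pics/s7.png')[150:300,190:390]; a=cv2.imread('pics/w7.png')[40:360,100:526]
cv2.imwrite('pics/c7.png',np.vstack([cv2.resize(a,(400,300)),cv2.resize(im,(400,300),interpolation=cv2.INTER_CUBIC)]))
togo([0,0,0])
E
```

```text
heel est (corner) [-0.0012  0.0003 -0.0001] rot [-0.08  0.08  0.03] F corner [-9.4 -0.5 11.9]
[0, 0, 0] [0.0014, 0.0013, 0.0005] [0.0011, 0.0004, -0.0]
[ 0.33267816  2.34783869 -0.03617802]
heel est (corner) [-0.0011  0.0003 -0.0001] rot [-0.08  0.07  0.03] F corner [-9.9 -0.1 11.1]
[0, 0, 0] [0.0014, 0.0013, 0.0006] [0.001, 0.0004, -0.0]
```

View pics/c7.png

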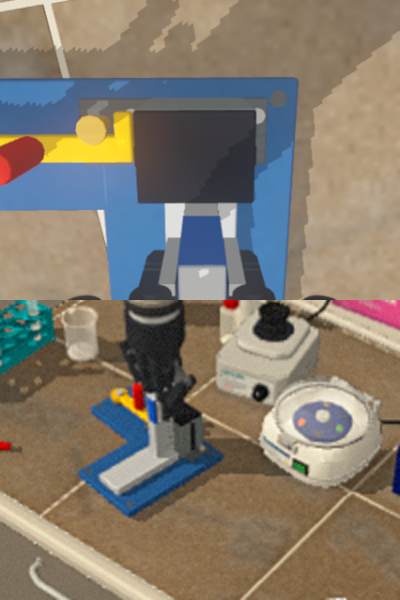

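Call:
step_arm(increments=[[[0,0,0,0.0003,0,0,1],[0,0.001,0,0.0006,0,0,1],[0,0.002,0,0.0009,0,-0.0001,1],[0,0.003,0,0.0012,0,-0.0002,1],[0,0.003,0,0.0015,0,-0.0002,1],[0,0.003,0,0.0015,0,-0.0002,1],[0,0.003,0,0.0015,0,-0.0002,1],[0,0.003,0,0.0015,0,-0.0002,1]]])

```text
time_s: 21.2
eef_pos: [0.5498, 0.0751, 0.0904]
ee_rot: [179.7, -0.0, -9.4]
force: [-12.5, 1.7, 12.9]
grip_width: 0.0133
finger_force: 71.3
```

```bash
python3 - <<'E'
from h import *
togo([0,0,0]); print(r.get_state()["moment"],r.get_state()["finger_force"])
E
```

```text
heel est (corner) [-0.0011  0.0003 -0.0001] rot [-0.12  0.07  0.04] F corner [-12.6  -0.3  12.9]
[0, 0, 0] [0.002, 0.0012, 0.0007] [0.001, 0.0004, -0.0]
[3.90609493e-01 2.92624870e+00 4.92557270e-05] 71.3318932056427
```

Stable: about 13 N level, 16 N down (including the square's weight), upright and aligned. Handing in.

```bash
python3 -c "
from plant import r
print(r.sign_off())"
```

```text
the job is handed in; nothing more can be done
None
```

The latch is closed with its hook round the brass pin. The middle-sized square is still gripped and pressed flush into the corner, at about 13 N level and 16 N down. I handed the job in at about 21 s; sign-off returned no verdict.

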